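# Unpile the printing block and seat it on its pins

## Robot

A 6-joint arm with a two-finger parallel gripper is mounted at the origin on a cart in front of the work surface, level with it; the furniture and walls round the work are solid. World frame = base frame: x ahead of the robot, y to its left, z up, the work surface at z = 0. Lengths are in mm, angles in degrees, forces in N, time in s.
With the tool pointing down it reaches from about 350 to 850 mm from the base axis. Payload 8.1 kg.
Tool frame: the origin (TCP) lies between the finger pads; the fingertips stand 11 mm ahead of it and the grasp point (between the pads) lies 8 mm behind it; z points along the fingers, y is the line along which they close (so a half turn about z gives the same grasp; the last joint's range is limited). The gripper opens to 85 mm and grips with 20 to 120 N. Pads are 22 mm wide; open, the fingers measure 114 mm over their backs; the gripper's body (76 mm by 85 mm) begins 54 mm behind the grasp point. The pads swing forward as they close: fully open they stand 13 mm farther back than shut.
Start: joints at [-81.727, 7.471, 85.268, -0, 87.261, -4.893], TCP at [136.69, -584.227, 242.292] pointing down, gripper open.
Joint ranges: [-169.43, 169.43], [-51.17, 129.36], [1.28, 143.12], [-76.62, 256.62], [0, 156.53], [-152.29, 152.29]. Speed limits (degrees/s): [136.94, 136.94, 159.86, 180, 180, 180].

## Interface

Orientations are given as [roll, pitch, yaw] about the fixed x, y, z axes, in that order (R = Rz(yaw) Ry(pitch) Rx(roll)).
In Python, from bench import r, snapshot, get_calibration gives the robot as it stands.
- The arm moves only by the tool step_arm, never from a script. Its argument "rows" is a list of rows, each a list of 2 entries, a list of its own where there are three numbers: the shift along the tool's x, y, z in mm, then the turn about the tool's z in degrees. In form: [[[tx, ty, tz], yaw], ...]. A call has 1 to 12 rows; each row is the pose to reach, as a shift and turn from the pose commanded when the call began, along the tool's axes at that moment; what a row does not reach only later rows make up. A row lasts 1/10 s, in which the tool goes at most 50 mm and 8.59 degrees, less where a joint would pass 70% of its speed; a pose out of reach is approached as far as the arm can. A call with a gripper value outside its range is refused whole. "fingers" is the opening, from 0 (shut) to 1 (fully open), set as the call begins (left out, the last holds). The fingers move at their own pace and stop on an object; "squeeze" is the grip in N (left out, the last holds). Time passes only in rows, so rows that repeat a pose let the fingers close. It gives the time, the measured TCP pose, the force, the opening and the grip force at its end, in the units of the state.
- r.sense(): the state, without advancing time (a new reading comes with each control period).
- snapshot(name): name is "scene" or "side" or "wrist"; returns the picture (420x560x3 uint8, blue, green, red); there is no depth.
- get_calibration(name): a dict with "fovy" (degrees; the focal length in pixels is half the picture's height over the tangent of half this angle, whatever the lens; pixels are square), "cx", "cy" (the principal point, pixels), "dist" ([k1, k2, p1, p2, k3] as OpenCV has them; the pictures are not rectified), "eye" and "orientation" of the camera in the world. Camera axes: x right, y up, looking along -z (the intrinsics and any distortion apply to the point x, -y, -z); pixel columns grow to the right and rows downward; lengths in mm; the calibration is good to about 2 mm. A picture is of the moment at which its call begins: read the wrist's pose just before it. get_calibration takes no time and is no camera call; for the wrist camera it gives the pose at the moment of the call.
- r.hand_in(): hands the job in; it is judged then, once.
The state is a dict: "time": time; "joint_pos": joint angles; "qd": joint speeds; "joint_efforts": joint torques, N m; "tool_pos": TCP position; "tcp_rot": TCP orientation; "ft_force": force on the tool from outside, world axes, zero at the start; "wrist_torque": the same for the moment, N m; "finger_gap": finger opening in mm; "grip_force": force on a finger pad.
Only numpy, scipy, OpenCV 4.12 (cv2) and the standard library are available. Lean on these libraries where they do the work, as an engineer would, in place of code of your own. Each camera call takes 0.05 s, during which the arm holds its last target. There are 200 camera calls.

## Task

Get the printing place ready: the carved printing block has a jar, a tape roll and, on the roll, an eraser piled on it. Take the pile apart and put the eraser flat and lengthwise in its little tray, the tape roll over the post of its spindle and the jar upright in the recess of its round stand, each fully down; only when all three are put away, seat the block, lino side up, fully down on the two dowel pins of the registration board. Leave the other things at the back of the work where they are.

Things in the scene. Friction and masses are not known exactly. Their poses are not given: they have to be found in the camera images.
- rubber_mid (a point): Centre (half-way up) of the loose blue and white eraser, 23 x 56 x 13 mm, long along its y, z up. At the start it lies across the top of the tape roll; both its ends are over the roll's ring. (Another eraser at the left back of the table is not meant.)
- tape_mid (a point): Centre (half-way up) of the loose roll of black cloth tape, outside diameter 58 mm, 19 mm high, lying flat, axis = its z; its core hole is 28 mm or more across. At the start it lies on the block, about 45 mm from the block's middle toward one end.
- jar_mid (a point): Centre (half-way up) of the loose black jar with a black screw cap, 49 mm in diameter, 60 mm high, upright, axis = its z. At the start it stands on the block, about 45 mm from the block's middle toward the other end.
- block_mid (a point): Centre (half-way up) of the loose printing block: a wooden mount 60 mm wide (its x) x 200 mm long (its y) x 13 mm thick (grasp it across the 60 mm), with a 3 mm sheet of grey carved lino on top (16 mm in all, the centre 8 mm above its underside; z up). A 14 mm hole goes through the wood near each end, on the centre line at y = +85 and -85 mm. The two ends are alike: it may be seated either way round. It weighs about 0.2 kg, the other three loose things less.
- pin_board: Fixed wooden registration board, 52 mm wide (its x) x 240 mm long (its y) x 10 mm thick, on which stand two steel dowel pins at y = +85 and -85 mm on the centre line: 9 mm in diameter, 12 mm tall above the board, the upper half tapering to about 4 mm. Origin: centre of its underside on the table, z up. The seated block lies flat on the board, its centre above the board's centre and its underside 10 mm above the table.
- jar_stand: Fixed round dark wooden disc, 84 mm in diameter and 12 mm high, with a round recess 62 mm across whose floor is 4 mm above the table. Place of the jar. Origin: centre of its underside.
- spindle: Fixed tape spindle: square dark steel foot 70 x 70 mm, 8 mm thick, with a post 13 mm in diameter and 26 mm tall above the foot (tapered at its top) at the centre. Place of the tape roll, which lies flat on the foot round the post. Origin: centre of its underside.
- tray: Fixed small oblong wooden tray, outside 48 (its x) x 82 mm (its y), 9 mm high; recess 34 x 68 mm, floor 3 mm above the table; the middle 40 mm of both long sides is open down to the floor, for the fingers. Place of the eraser, lengthwise along its y. Origin: centre of its underside.
- baren_mid (a point): Bystander, to be left alone: red and black knobbed hand press, 70 mm in diameter, 118 mm high, behind the work. This point: half-way up.
- clip_mid (a point): Bystander, to be left alone: black binder clip, 34 x 32 x 31 mm, behind the work. This point: half-way up.
Things that resemble listed ones, but are neither listed nor needed, are in the scene too. Of the things like the tray, leave any that is turquoise; of the rest the smaller one is meant.

How it is judged:
By the outcome, as a careful person would: the job done as asked, in the order asked, and still so for the second after the job is handed in, with the robot touching nothing.
It also fails if it takes over 112 s, if anything falls off the work surface, if the arm or the gripper's body presses on something with over 40 N, if the wrist force passes 120 N, or if a joint passes its speed limit or range.

## Working session

There is one attempt and no reset: what is moved stays moved. The work goes in short steps, Python scripts to look and compute and a tool call to move; the robot and the scene stay as the last step left them, time stands still between calls to the robot, and variables do not carry over. Pictures are saved under pics/ and viewed, at most 14 in all, crops included, and the job is handed in when it is done.

Besides the shell and the picture viewer there is one more tool, called after "Emit:" by a JSON object that holds its "op" and its "data". step_arm: Moves the arm, as the interface text tells. Its arguments: {"type":"object","properties":{"rows":{"type":"array"},"fingers":{"type":"number"},"squeeze":{"type":"number"}},"required":["rows"]}

```bash
mkdir -p pics
cat > h.py <<'E'
import numpy as np, cv2
from bench import r, snapshot, get_calibration
from scipy.spatial.transform import Rotation as R
def cam(n):
    c=get_calibration(n); f=210/np.tan(np.radians(c["fovy"])/2)
    K=np.array([[f,0,c["cx"]],[0,f,c["cy"]],[0,0,1.]])
    o=np.array(c["orientation"],float)
    M=o if o.shape==(3,3) else R.from_euler('xyz',o,degrees=True).as_matrix()
    return K,np.array(c["dist"],float),np.array(c["eye"],float),M
def ray(C,px):
    K,d,e,M=C
    p=cv2.undistortPoints(np.array(px,float).reshape(-1,1,2),K,d).reshape(-1,2)
    v=np.c_[p[:,0],-p[:,1],-np.ones(len(p))]@M.T
    return e,v
def onz(C,px,z):
    e,v=ray(C,px); return e+v*((z-e[2])/v[:,2])[:,None]
def proj(C,P):
    K,d,e,M=C
    q=(np.array(P,float).reshape(-1,3)-e)@M; q=q*[1,-1,-1]
    return cv2.projectPoints(q,np.zeros(3),np.zeros(3),K,d)[0].reshape(-1,2)
E
python3 - <<'E'
from h import *
for n in ("scene","side","wrist"):
    print(n,get_calibration(n)); im=snapshot(n); cv2.imwrite(f"pics/{n}0.png",im)
a=cv2.imread("pics/scene0.png");cv2.imwrite("pics/scene0b.png",cv2.resize(a,(800,600),interpolation=cv2.INTER_CUBIC))
a=cv2.imread("pics/side0.png");cv2.imwrite("pics/side0b.png",cv2.resize(a,(800,600),interpolation=cv2.INTER_CUBIC))
print(r.sense())
E
```

```text
scene {'fovy': 57.04143461982972, 'cx': 275.4048898940264, 'cy': 210.29493618699667, 'dist': array([-0.05936149,  0.        ,  0.        ,  0.        ,  0.        ]), 'eye': array([  36.44107322, -443.96194419,  428.96898767]), 'orientation': array([ 64.13307386,   1.04935809, -50.31286989])}
side {'fovy': 52.84684541611324, 'cx': 282.9136423807396, 'cy': 210.64658386344018, 'dist': array([-0.11249122,  0.        ,  0.        ,  0.        ,  0.        ]), 'eye': array([ 180.06379745, -789.99068902,  516.04382003]), 'orientation': array([ 65.53926768,   1.01742048, -26.57186838])}
wrist {'fovy': 68.8719496493513, 'cx': 278.8360492243335, 'cy': 211.16319242563227, 'dist': array([-0.02224445,  0.        ,  0.        ,  0.        ,  0.        ]), 'eye': array([ 205.8356016 , -568.60626332,  372.57397688]), 'orientation': array([-15.99786733,   0.10347888, -76.88768787])}
{'time': 0.15, 'joint_pos': array([-8.17261754e+01,  7.50642025e+00,  8.53164757e+01,  2.48867297e-04,
        8.72631583e+01, -4.89318330e+00]), 'qd': array([-0.09517324, -0.22008871, -0.25585871, -0.08226715,  0.02224815,
       -0.11533807]), 'joint_efforts': array([ 1.06915475e-03, -5.70064080e+01, -5.01159632e+01, -2.18564483e-04,
        9.57594020e-03,  7.58624651e-05]), 'tool_pos': array([ 136.63428324, -583.79569924,  241.45770501]), 'tcp_rot': array([-1.79914281e+02, -7.58794876e-03,  1.31669901e+01]), 'ft_force': array([-0.48428472,  0.46554081,  0.16648736]), 'wrist_torque': array([0.02290704, 0.04175966, 0.06960039]), 'grip_force': 0.0, 'finger_gap': 85.38691614962873}
```

View pics/scene0b.png

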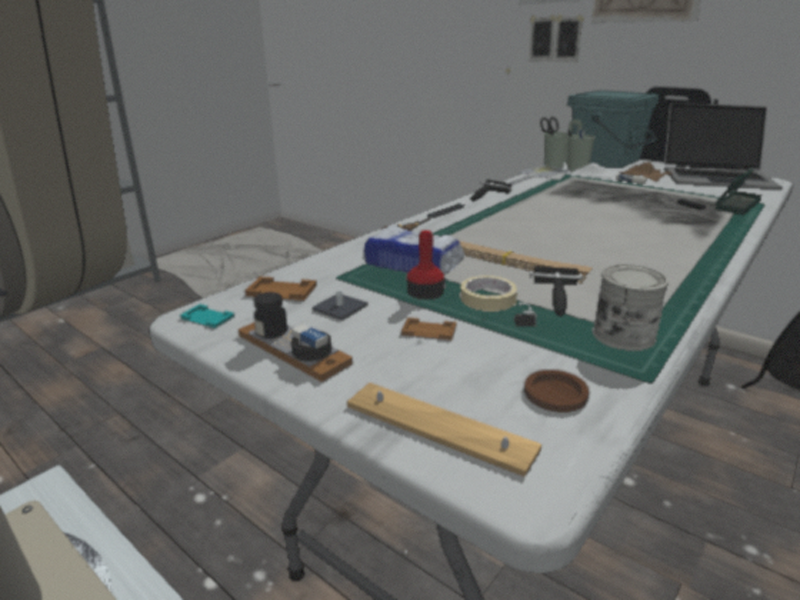

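View pics/side0b.png

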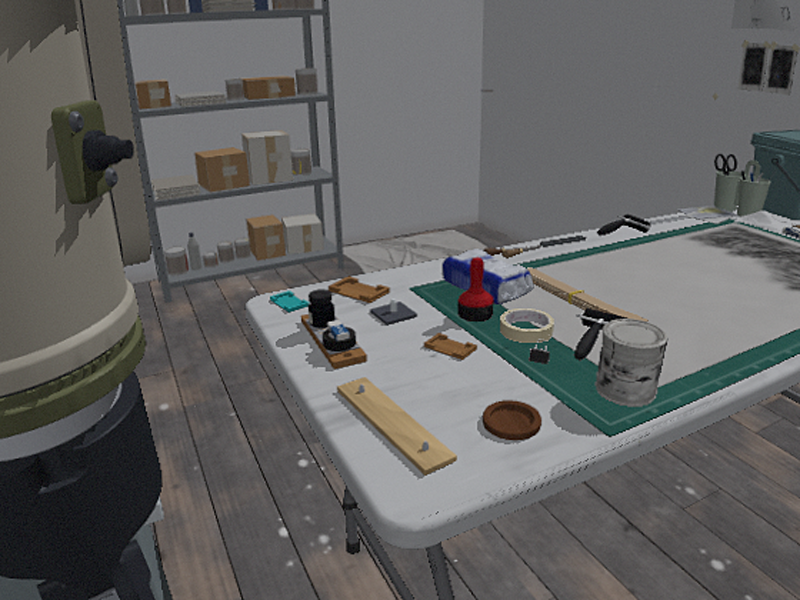

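Scene (800x600 px): the block is at (295,348) with the jar at (268,315), and the tape with the eraser on it at (312,342). The board is at (443,428), the stand at (556,390) and the spindle at (340,305). Tray candidates are turquoise (206,316), brown (280,288) and brown (429,328); the one whose size is about 48x82 is meant. Lookalikes for the eraser and tape are the big blue and white pack (412,252) and the cream roll (488,292), neither of them meant.

Run:
```python
from h import *
s=1/1.42857
S=cam("scene");D=cam("side")
def show(n,C,pts,z): print(n,onz(C,np.array(pts)*s,z)[:,:2].round(0).tolist())
show("board pins",S,[(379,402),(505,450)],10)
show("stand",S,[(525,390),(588,390),(556,373),(556,402)],12)
show("spindle foot corners",S,[(313,306),(335,292),(367,303),(345,319)],8)
show("tray far",S,[(246,290),(256,279),(316,283),(306,299)],9)
show("tray near",S,[(402,331),(408,319),(456,322),(450,337)],9)
show("block corners",S,[(240,333),(320,371),(351,354)],16)
show("jar top",S,[(268,298)],76)
show("eraser",S,[(312,336)],48)
show("board pins side",D,[(361,390),(425,447)],10)
show("stand side",D,[(483,418),(541,418)],12)
show("tray far",D,[(329,291),(348,280),(389,291),(371,302)],9)
show("tray near",D,[(424,346),(437,334),(476,346),(464,358)],9)
show("block",D,[(302,320),(331,362),(366,352)],16)
show("jar",D,[(321,293)],76)
show("eraser",D,[(340,330)],48)
show("spindle",D,[(394,303)],34)
```

```text
board pins [[459.0, -60.0], [478.0, -229.0]]
stand [[593.0, -193.0], [643.0, -258.0], [654.0, -208.0], [593.0, -236.0]]
spindle foot corners [[598.0, 213.0], [662.0, 223.0], [664.0, 146.0], [598.0, 135.0]]
tray far [[566.0, 359.0], [610.0, 386.0], [667.0, 279.0], [608.0, 242.0]]
tray near [[622.0, 35.0], [659.0, 52.0], [698.0, -15.0], [652.0, -35.0]]
block corners [[453.0, 221.0], [456.0, 44.0], [515.0, 42.0]]
jar top [[484.0, 180.0]]
eraser [[479.0, 81.0]]
board pins side [[464.0, -54.0], [485.0, -223.0]]
stand side [[587.0, -206.0], [659.0, -246.0]]
tray far [[554.0, 333.0], [612.0, 371.0], [665.0, 272.0], [609.0, 239.0]]
tray near [[616.0, 25.0], [658.0, 53.0], [696.0, -18.0], [655.0, -44.0]]
block [[456.0, 213.0], [450.0, 38.0], [514.0, 42.0]]
jar [[488.0, 183.0]]
eraser [[484.0, 80.0]]
spindle [[625.0, 163.0]]
```

The near tray measures about 48x82, so it is the one meant. I'll move to an overview over the work with the wrist camera.

Emit:
{"op": "step_arm", "data": {"rows": [[[32, -34, -10], -6], [[65, -67, -20], -13], [[97, -101, -30], -20], [[130, -135, -40], -27], [[162, -169, -50], -34], [[195, -202, -60], -41], [[227, -236, -70], -48], [[260, -270, -80], -55], [[292, -304, -88], -62], [[325, -337, -88], -69], [[357, -371, -88], -76], [[390, -405, -88], -77]], "fingers": 1}}

```text
time: 1.35
tool_pos: [424.7, -99.2, 330.4]
tcp_rot: [180.0, 0.0, 90.4]
ft_force: [1.3, -1.4, -0.4]
finger_gap: 85.5
grip_force: 0.0
```

Emit:
{"op": "step_arm", "data": {"rows": [[[40, 24, 0], 0], [[80, 48, 0], 0], [[120, 72, 0], 0], [[150, 90, 0], 0], [[160, 95, 0], 0], [[160, 95, 0], 0], [[160, 95, 0], 0]]}}

```text
time: 2.05
tool_pos: [518.3, 58.4, 330.1]
tcp_rot: [-180.0, 0.0, 90.2]
ft_force: [-0.2, 0.0, 0.2]
finger_gap: 85.3
grip_force: 0.0
```

```bash
cat >> h.py <<'E'
def shot(name,crop=None,scale=1.42857):
    import pickle
    C=cam("wrist"); im=snapshot("wrist"); cv2.imwrite(f"pics/{name}.png",im)
    pickle.dump(C,open(f"pics/{name}.pkl","wb"))
    a=im if crop is None else im[crop[1]:crop[3],crop[0]:crop[2]]
    cv2.imwrite(f"pics/{name}b.png",cv2.resize(a,None,fx=scale,fy=scale,interpolation=cv2.INTER_CUBIC)[:600,:800])
    return im,C
def load(name):
    import pickle
    return cv2.imread(f"pics/{name}.png"),pickle.load(open(f"pics/{name}.pkl","rb"))
E
python3 - <<'E'
from h import *
im,C=shot("w1"); s=r.sense(); print(s["tool_pos"],s["tcp_rot"],C[2])
E
```

```text
[518.29197406  58.06300676 330.28753678] [-1.79981872e+02  2.97817304e-02  9.01104316e+01] [518.96773193 128.14650402 461.26987776]
```

View pics/w1b.png

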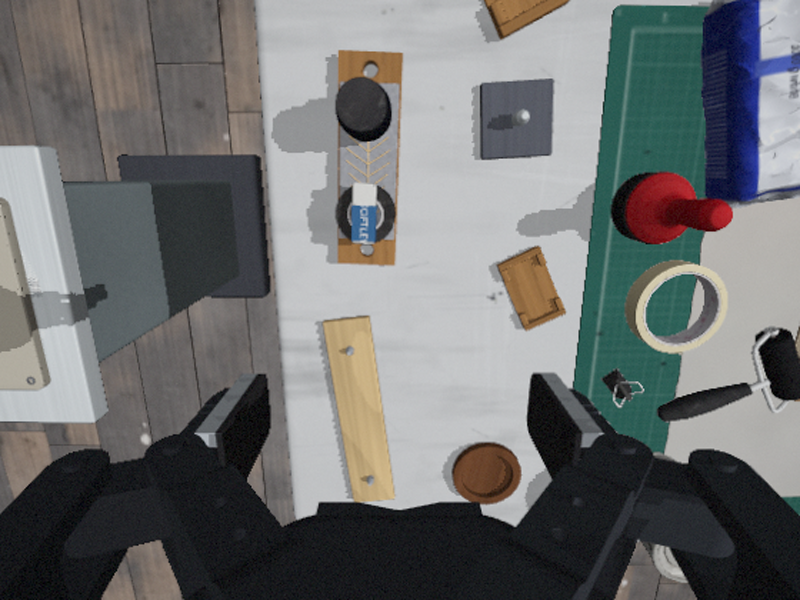

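Wrist view (800x600): eraser (364,213) on the tape (365,214), jar (363,105), block (370,158), spindle post (521,116), small tray (531,287), board (359,408) with pins (349,349) and (368,478), stand (487,470). Next I measure them with masks and check the eraser in a close crop.

Run:
```python
from h import *
im,C=load("w1"); hsv=cv2.cvtColor(im,cv2.COLOR_BGR2HSV); k=1.42857
def rect(n,lo,hi,roi,z):
    x0,y0,x1,y1=[int(v/k) for v in roi]
    m=np.zeros(im.shape[:2],np.uint8); m[y0:y1,x0:x1]=cv2.inRange(hsv,lo,hi)[y0:y1,x0:x1]
    m=cv2.morphologyEx(m,cv2.MORPH_OPEN,np.ones((3,3)))
    cs=max(cv2.findContours(m,0,1)[0],key=cv2.contourArea)
    W=onz(C,cs.reshape(-1,2),z)[:,:2].astype(np.float32)
    (c,s,a)=cv2.minAreaRect(W); print(n,np.round(c,1),np.round(s,1),round(a,1)); return m
ms=[]
for a in [("board",(12,50,90),(35,255,255),(310,305,410,505),10),
 ("stand",(0,60,20),(20,255,200),(445,430,525,510),12),
 ("spindle",(100,20,30),(140,255,130),(470,70,560,165),8),
 ("tray",(5,100,40),(25,255,255),(485,235,570,340),9),
 ("blockwood",(5,100,60),(25,255,255),(325,40,410,275),13),
 ("eraserblue",(98,110,60),(125,255,255),(340,170,390,260),48),
 ("jar",(0,0,0),(180,255,50),(325,70,400,145),76),
 ("eraserwhite",(0,0,120),(180,60,255),(350,180,380,206),48),
 ("tape",(0,0,0),(180,255,50),(325,175,402,250),35)]:
    ms.append(rect(*a))
m=np.max(ms,axis=0); v=im.copy(); v[m>0]=v[m>0]//2+np.array([0,0,127],np.uint8)
a=np.hstack([im[30:190,220:290],im[45:365,215:400][:160],v[30:190,220:290],v[160:320,215:400]])
cv2.imwrite("pics/chk1.png",cv2.resize(a,None,fx=1.55,fy=3)[:600,:800])
for n,p,z in [("post top",(523,116),34),("pin1 base",(349,353),10),("pin2 base",(368,482),10),("hole1",(371,70),13),("hole2",(366,249),13),("eraser ends",[(366,184),(363,243)],48)]:
    print(n,onz(C,np.array(p)/k,z)[:,:2].round(1).tolist())
```

```text
board [ 475.7 -139.3] [ 52.  239.9] 6.7
stand [ 626.5 -217.9] [85.9 82.1] 89.9
spindle [632.8 181.3] [68.6 68.9] 4.1
tray [661.2  12.7] [47.4 81.3] 26.0
blockwood [492.5 226.3] [25.5 58.2] 88.0
eraserblue [480.   86.1] [30.6  9.3] 88.5
jar [493.8 168.8] [43.9 24. ] 18.6
eraserwhite [487.9 113.5] [25.9 21.7] 0.1
tape [467.3  93.6] [43.3 11. ] 88.4
post top [[632.5, 181.1]]
pin1 base [[464.6, -61.5]]
pin2 base [[482.7, -231.7]]
hole1 [[493.5, 223.1]]
hole2 [[485.9, 55.3]]
eraser ends [[489.6, 120.8], [485.8, 66.7]]
```

View pics/chk1.png

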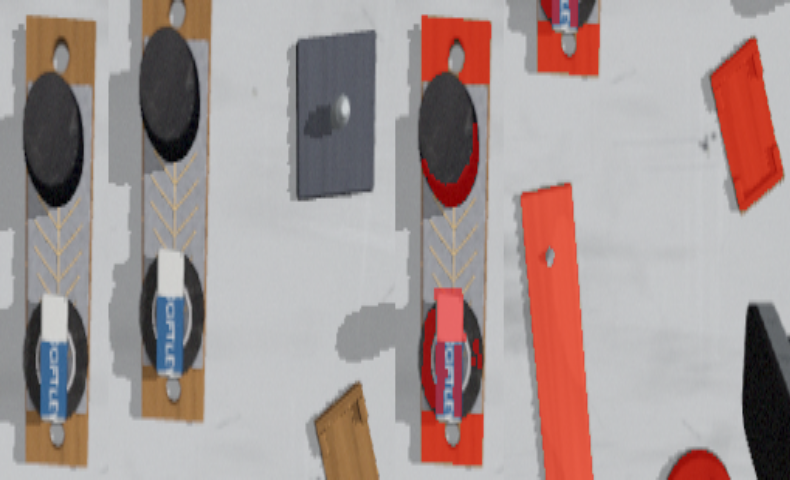

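The measurements agree: eraser at about (487.7,93.8) with yaw -4, and the tray chosen at (661,13), 47x81 mm, x axis at 26°. The crop confirms the blue and white eraser lying on the black roll. I'll move above it and check.

Emit:
{"op": "step_arm", "data": {"rows": [[[9, -8, 45], 1], [[18, -16, 90], 2], [[27, -24, 135], 3], [[36, -31, 170], 4], [[36, -31, 180], 4], [[36, -31, 180], 4], [[36, -31, 180], 4]], "fingers": 0.6}}

```text
time: 2.8
tool_pos: [489.2, 94.3, 152.7]
tcp_rot: [179.8, -0.0, 86.1]
ft_force: [-0.6, 0.2, -0.1]
finger_gap: 51.5
grip_force: 0.0
```

Run:
```python
from h import *
im,C=shot("w2"); s=r.sense(); print(s["tool_pos"],s["tcp_rot"],s["finger_gap"])
```

```text
[489.7011703   94.46340674 153.20323305] [ 1.79748242e+02 -2.83264017e-02  8.61244751e+01] 51.35627010939535
```

View pics/w2b.png

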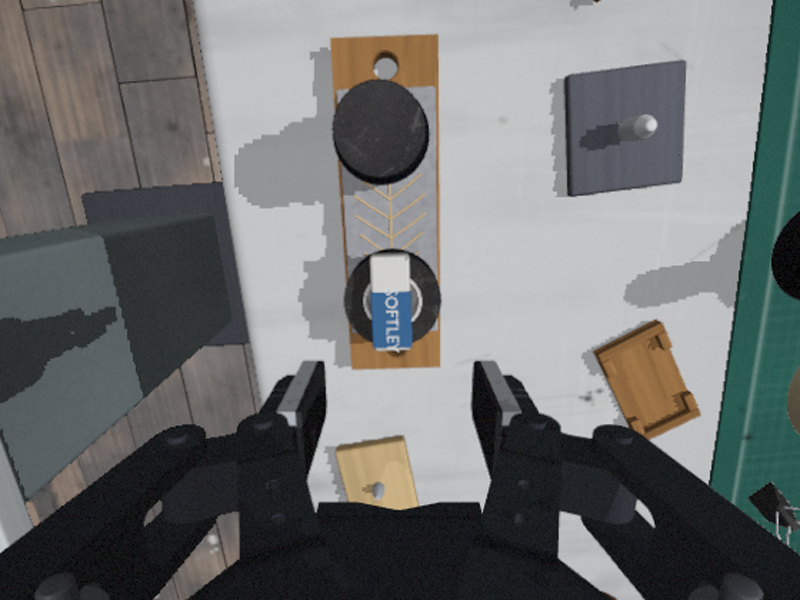

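Close view: the eraser top runs from (390,254) to (392,350). The tape ring is centred at (392,297), the jar cap at (381,131) and the post tip at (649,125).

Run:
```python
from h import *
im,C=load("w2"); k=800/560
for n,p,z in [("eraser corners",[(370,256),(410,253),(412,350),(373,352)],48),("tape l r t b",[(345,297),(440,297),(392,249)],35),("jar l r t",[(333,130),(429,130),(381,80)],76),("post",[(649,125)],34),("tray corners",[(594,353),(658,321),(699,409),(646,440)],9),("hole1",[(386,67)],13),("hole2",[(396,345)],13),("blk corners",[(330,38),(438,35),(439,367),(352,369)],13)]:
    P=onz(C,np.array(p)/k,z)[:,:2]; print(n,P.round(1).tolist(),P.mean(0).round(1))
```

```text
eraser corners [[477.1, 122.9], [498.9, 123.1], [496.6, 66.4], [474.0, 66.7]] [486.6  94.8]
tape l r t b [[459.3, 97.3], [515.2, 93.4], [489.0, 123.8]] [487.9 104.9]
jar l r t [[467.5, 185.5], [510.2, 182.6], [490.5, 204.4]] [489.4 190.8]
post [[632.1, 181.5]] [632.1 181.5]
tray corners [[620.6, 39.2], [662.6, 59.3], [699.1, -9.9], [663.0, -32.4]] [661.3  14. ]
hole1 [[492.6, 223.2]] [492.6 223.2]
hole2 [[486.6, 56.2]] [486.6  56.2]
blk corners [[462.9, 240.0], [522.5, 237.4], [514.4, 38.4], [455.8, 41.0]] [488.9 139.2]
```

Emit:
{"op": "step_arm", "data": {"rows": [[[0, -3, 35], -1], [[0, -3, 70], -1], [[0, -3, 92], -1], [[0, -3, 105], -1], [[0, -3, 105], -1], [[0, -3, 105], -1]], "fingers": 0.6, "squeeze": 20}}

```text
time: 3.45
tool_pos: [486.1, 95.3, 47.0]
tcp_rot: [179.9, -0.0, 87.2]
ft_force: [0.5, 0.7, 0.2]
finger_gap: 51.3
grip_force: 0.0
```

Emit:
{"op": "step_arm", "data": {"rows": [[[0, 0, 0], 0], [[0, 0, 0], 0], [[0, 0, 0], 0], [[0, 0, 0], 0], [[0, 0, 0], 0], [[0, 0, 0], 0], [[0, 0, 0], 0]], "fingers": 0, "squeeze": 20}}

```text
time: 4.15
tool_pos: [485.9, 95.4, 46.8]
tcp_rot: [179.8, -0.0, 87.2]
ft_force: [0.0, -0.2, 6.6]
finger_gap: 20.9
grip_force: 25.3
```

Emit:
{"op": "step_arm", "data": {"rows": [[[0, 0, -15], 0], [[0, 0, -50], 0], [[0, 0, -90], 0], [[-10, 25, -100], -5], [[-25, 62, -100], -12], [[-42, 102, -100], -20], [[-58, 142, -100], -26], [[-70, 170, -100], -29], [[-73, 179, -100], -29], [[-73, 179, -100], -29], [[-73, 179, -100], -29]]}}

```text
time: 5.25
tool_pos: [658.9, 14.1, 145.0]
tcp_rot: [-179.9, -0.0, 116.1]
ft_force: [-0.1, 0.6, -0.2]
finger_gap: 21.2
grip_force: 24.4
```

Run:
```python
from h import *
im,C=shot("w3"); s=r.sense(); print(s["tool_pos"],s["tcp_rot"],s["finger_gap"],s["grip_force"])
```

```text
[658.76408988  14.36836142 145.15574687] [-1.79959007e+02 -4.21671436e-02  1.16161747e+02] 21.229131638429045 24.44920152425766
```

View pics/w3b.png

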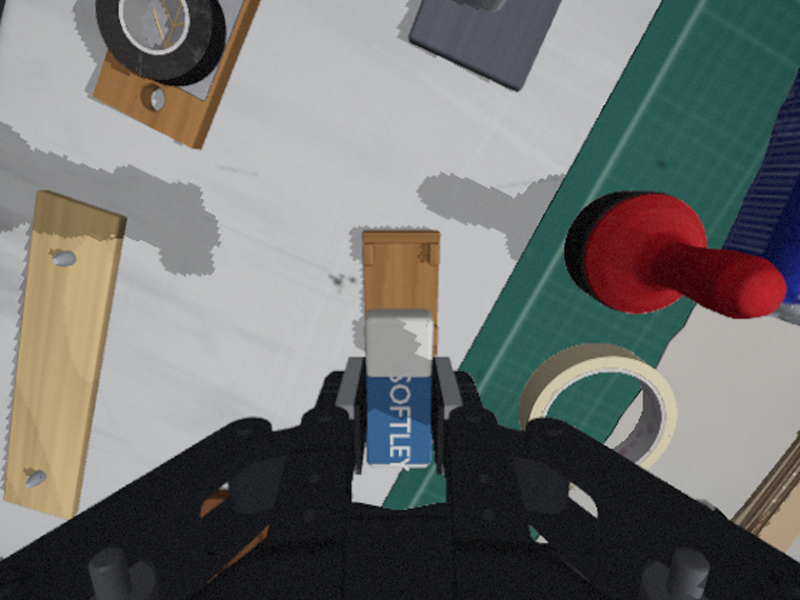

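The eraser is held straight, its top running from (400,312) to (400,466). The tray's far end is at (363..440,231) and aligned in yaw.

Run:
```python
from h import *
im,C=load("w3"); k=800/560
E=onz(C,np.array([(368,314),(432,312),(432,465),(367,465)])/k,146)[:,:2]; print(E.round(1).tolist(),E.mean(0))
T=onz(C,np.array([(363,232),(440,231)])/k,9)[:,:2]; print(T.round(1).tolist())
d=T[1]-T[0]; print(np.linalg.norm(d),np.degrees(np.arctan2(d[1],d[0])))
d/=np.linalg.norm(d); n=np.array([d[1],-d[0]]); print("tray centre",T.mean(0)+41*n)
```

```text
[[638.6, 35.2], [656.3, 44.5], [681.9, -5.1], [661.6, -15.0]] [659.59952161  14.89937928]
[[624.0, 37.7], [665.8, 58.9]]
46.81865857264321 26.81903829388115
tray centre [663.41202718  11.70476708]
```

Emit:
{"op": "step_arm", "data": {"rows": [[[-3, 1, 40], 0], [[-3, 1, 80], 0], [[-3, 1, 110], 0], [[-3, 1, 122], 0], [[-3, 1, 129], 0], [[-3, 1, 130], 0], [[-3, 1, 130], 0]]}}

```text
time: 6.0
tool_pos: [663.4, 11.4, 17.4]
tcp_rot: [179.8, 0.1, 116.2]
ft_force: [-0.9, -0.3, 0.1]
finger_gap: 21.5
grip_force: 24.5
```

Emit:
{"op": "step_arm", "data": {"rows": [[[0, 0, 0], 0], [[0, 0, 0], 0], [[0, 0, 0], 0], [[0, 0, -5], 0], [[0, 0, -40], 0], [[0, 0, -85], 0], [[-30, 0, -130], 0], [[-40, 0, -130], 0], [[-40, 0, -130], 0]], "fingers": 0.45}}

```text
time: 6.9
tool_pos: [681.8, -26.5, 148.4]
tcp_rot: [179.7, 0.2, 116.1]
ft_force: [-0.0, -0.3, -1.1]
finger_gap: 38.4
grip_force: 0.0
```

Run:
```python
from h import *
im,C=shot("w4"); s=r.sense(); print(s["tool_pos"],s["tcp_rot"],s["finger_gap"],s["grip_force"])
```

```text
[679.98433304 -25.2531487  145.7297868 ] [1.79949067e+02 2.46634781e-02 1.16087372e+02] 38.42795687786868 0.0
```

View pics/w4b.png

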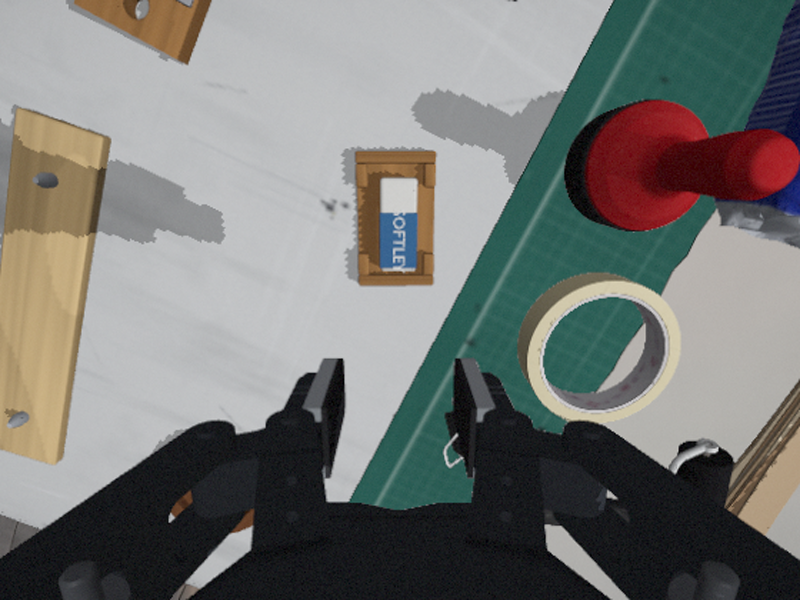

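The eraser lies flat in the tray at (398,225), inside the rim. Next is the tape.

Emit:
{"op": "step_arm", "data": {"rows": [[[20, -13, 0], 4], [[50, -31, 0], 8], [[85, -53, 0], 13], [[120, -75, 0], 18], [[150, -93, 0], 24], [[175, -109, 0], 29], [[190, -118, 0], 29], [[193, -120, 0], 29], [[193, -120, 0], 29], [[193, -120, 0], 29]], "fingers": 1}}

```text
time: 7.95
tool_pos: [486.9, 95.6, 144.6]
tcp_rot: [-179.9, 0.0, 87.2]
ft_force: [0.1, -0.3, 0.6]
finger_gap: 85.7
grip_force: 0.0
```

Run:
```python
from h import *
im,C=shot("w5"); s=r.sense(); print(s["tool_pos"],s["tcp_rot"],s["finger_gap"],s["grip_force"])
c=proj(C,[487,95,35])[0]; print(c)
g=im.max(axis=2)
m=((g<75)*255).astype(np.uint8)
x0,y0=(c-50).astype(int); x1,y1=(c+50).astype(int)
r0=np.zeros_like(m); r0[y0:y1,x0:x1]=m[y0:y1,x0:x1]; r0=cv2.morphologyEx(r0,cv2.MORPH_OPEN,np.ones((3,3)))
cs=max(cv2.findContours(r0,0,1)[0],key=cv2.contourArea)
W=onz(C,cs.reshape(-1,2),35)[:,:2].astype(np.float32); print(cv2.minEnclosingCircle(W),cv2.fitEllipse(W))
cv2.drawContours(im,[cs],-1,(0,0,255),1); cv2.imwrite("pics/w5c.png",cv2.resize(im[y0-100:y1+30,x0-60:x1+60],None,fx=2.4,fy=2.4))
```

```text
[487.14585724  95.38021727 144.81594042] [-1.79964853e+02  1.27032797e-02  8.71544966e+01] 85.00885542576243 0.0
[277.93161869 212.23292239]
((487.0049743652344, 94.01776123046875), 30.454748153686523) ((486.69647216796875, 94.29098510742188), (55.893436431884766, 59.624935150146484), 175.61875915527344)
```

View pics/w5c.png

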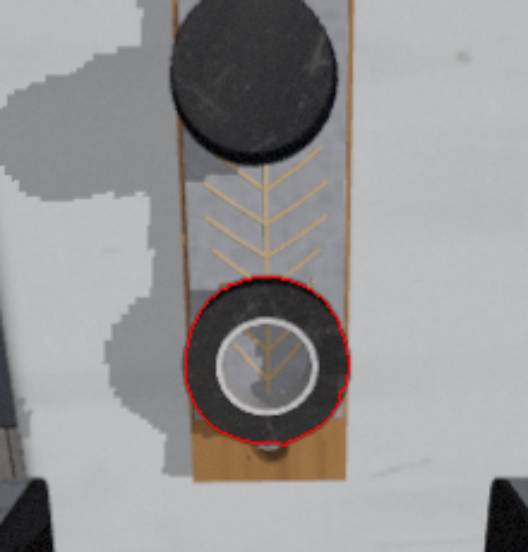

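The tape ring is fitted cleanly, centre (486.8,94.5), right under the TCP. I'll descend and grip it.

Emit:
{"op": "step_arm", "data": {"rows": [[[-1, 0, 40], 0], [[-1, 0, 80], 0], [[-1, 0, 105], 0], [[-1, 0, 117], 0], [[-1, 0, 117], 0], [[-1, 0, 117], 0]]}}

```text
time: 8.6
tool_pos: [487.9, 94.6, 29.3]
tcp_rot: [179.9, -0.0, 87.1]
ft_force: [0.5, 0.0, 0.5]
finger_gap: 85.2
grip_force: 0.0
```

Emit:
{"op": "step_arm", "data": {"rows": [[[0, 0, 0], 0], [[0, 0, 0], 0], [[0, 0, 0], 0], [[0, 0, 0], 0], [[0, 0, 0], 0], [[0, 0, 0], 0], [[0, 0, -3], 0], [[0, 0, -40], 0], [[0, 0, -80], 0], [[0, 0, -100], 0], [[0, 0, -100], 0], [[0, 0, -100], 0]], "fingers": 0.3, "squeeze": 25}}

```text
time: 9.8
tool_pos: [487.0, 94.8, 128.6]
tcp_rot: [179.9, -0.0, 87.2]
ft_force: [-0.4, 0.1, -0.4]
finger_gap: 55.9
grip_force: 27.2
```

Emit:
{"op": "step_arm", "data": {"rows": [[[15, 23, 0], 0], [[38, 58, 0], 0], [[62, 94, 0], 0], [[80, 120, 0], 0], [[91, 137, 0], 0], [[94, 141, 0], 0], [[94, 141, 0], 0], [[94, 141, 20], 0], [[94, 141, 45], 0], [[94, 141, 45], 0], [[94, 141, 45], 0]]}}

```text
time: 10.9
tool_pos: [630.8, 180.9, 82.6]
tcp_rot: [-179.8, 0.0, 87.1]
ft_force: [0.8, -1.1, 0.5]
finger_gap: 56.2
grip_force: 27.2
```

Run:
```python
from h import *
im,C=shot("w6"); s=r.sense(); print(s["tool_pos"],s["tcp_rot"],s["finger_gap"],s["grip_force"])
a=snapshot("scene"); cv2.imwrite("pics/s6b.png",np.hstack([cv2.resize(im,None,fx=1,fy=1)[120:420,100:460],cv2.resize(a[150:280,130:310],(415,300))]))
print(proj(C,[[632.4,181.3,34]]))
```

```text
[631.95227532 181.27784693  84.0209273 ] [-1.79996946e+02  4.64270668e-03  8.71508744e+01] 55.92707362326945 27.204748788444704
[[280.17488705 237.96604173]]
```

View pics/s6b.png

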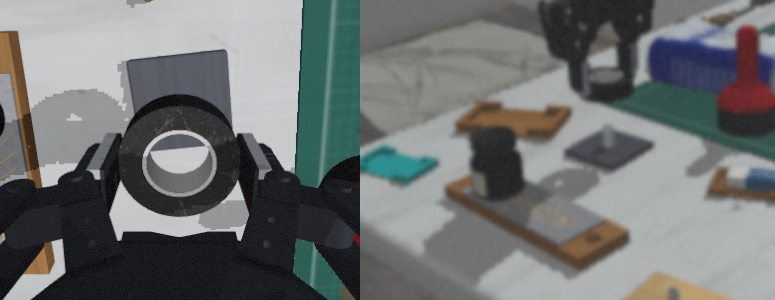

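The tape is held level above the spindle; its ring is centred at about (280,276) in full-picture pixels. I'll check it against the post.

Run:
```python
from h import *
im,C=load("w6")
print(onz(C,[(218,276),(341,276),(280,214)],90).round(1))
print("foot corners",onz(C,[(227,180),(326,170)],8).round(1))
```

```text
[[604.5 186.1  90. ]
 [659.7 183.3  90. ]
 [633.8 213.7  90. ]]
foot corners [[597.9 215.1   8. ]
 [665.2 218.5   8. ]]
```

Emit:
{"op": "step_arm", "data": {"rows": [[[-2, 0, 15], 0], [[-2, 0, 30], 0], [[-2, 0, 45], 0], [[-2, 0, 55], 0], [[-2, 0, 62], 0], [[-2, 0, 62], 0], [[-2, 0, 62], 0]]}}

```text
time: 11.7
tool_pos: [632.1, 179.8, 21.2]
tcp_rot: [-180.0, 0.0, 87.2]
ft_force: [-2.8, 0.1, 3.2]
finger_gap: 56.0
grip_force: 29.6
```

Emit:
{"op": "step_arm", "data": {"rows": [[[0, 0, 0], 0], [[0, 0, 0], 0], [[0, 0, 0], 0], [[0, 0, 0], 0], [[0, 0, -10], 0], [[0, 0, -50], 0], [[0, 0, -95], 0], [[0, 0, -125], 0], [[0, 0, -125], 0]], "fingers": 0.9}}

```text
time: 12.6
tool_pos: [636.1, 180.5, 154.5]
tcp_rot: [179.4, -0.2, 87.2]
ft_force: [0.8, 0.4, 0.6]
finger_gap: 76.9
grip_force: 0.0
```

Run:
```python
from h import *
im,C=shot("w7"); s=r.sense(); print(s["tool_pos"],s["tcp_rot"],s["finger_gap"],s["grip_force"])
a=snapshot("side"); cv2.imwrite("pics/s7b.png",np.hstack([im[60:320,0:400],cv2.resize(a[180:270,200:350],(400,260))]))
```

```text
[634.62146645 180.16784059 151.15321418] [ 1.79582492e+02 -1.07108220e-01  8.71692617e+01] 77.0780381555769 0.0
```

View pics/s7b.png

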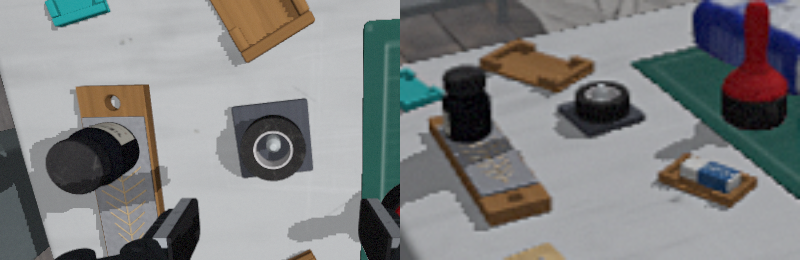

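The tape is down round the post. Next is the jar.

Emit:
{"op": "step_arm", "data": {"rows": [[[0, -25, 0], 0], [[0, -65, 0], 0], [[-2, -105, 0], 0], [[-4, -135, 0], 0], [[-4, -143, 0], 0], [[-4, -143, 0], 0], [[-4, -143, 0], 0], [[-4, -143, 0], 0]], "fingers": 1}}

```text
time: 13.5
tool_pos: [490.1, 182.6, 146.2]
tcp_rot: [180.0, 0.0, 87.1]
ft_force: [-0.1, 0.4, -0.1]
finger_gap: 85.4
grip_force: 0.0
```

Run:
```python
from h import *
im,C=shot("w8"); s=r.sense(); print(s["tool_pos"],s["tcp_rot"],s["finger_gap"])
c=proj(C,[489,183,76])[0]; g=im.max(axis=2)
for th in (60,75):
  m=((g<th)*255).astype(np.uint8); o=np.zeros_like(m)
  x0,y0=(c-70).astype(int); x1,y1=(c+70).astype(int); o[y0:y1,x0:x1]=m[y0:y1,x0:x1]
  o=cv2.morphologyEx(o,cv2.MORPH_OPEN,np.ones((5,5)))
  cs=max(cv2.findContours(o,0,1)[0],key=cv2.contourArea); W=onz(C,cs.reshape(-1,2),76)[:,:2].astype(np.float32)
  print(c,cv2.minEnclosingCircle(W),cv2.boundingRect(cs))
```

```text
[490.09663693 182.62167509 146.20416044] [1.79992254e+02 1.44043192e-03 8.71394804e+01] 85.50060411652491
[275.79926953 226.94302557] ((487.2070007324219, 190.197021484375), 24.640714645385742) (244, 182, 61, 69)
[275.79926953 226.94302557] ((488.0423889160156, 190.0641632080078), 24.81562042236328) (244, 182, 62, 69)
```

Emit:
{"op": "step_arm", "data": {"rows": [[[2, -1, 40], 0], [[2, -1, 75], 0], [[2, -1, 98], 0], [[2, -1, 109], 0], [[2, -1, 109], 0], [[2, -1, 109], 0]]}}

```text
time: 14.15
tool_pos: [489.3, 184.9, 38.3]
tcp_rot: [179.9, -0.0, 87.2]
ft_force: [-0.6, -0.5, 0.7]
finger_gap: 85.4
grip_force: 0.0
```

Emit:
{"op": "step_arm", "data": {"rows": [[[0, 0, 0], 0], [[0, 0, 0], 0], [[0, 0, 0], 0], [[0, 0, 0], 0], [[0, 0, 0], 0], [[0, 0, 0], 0], [[0, 0, 0], 0], [[0, 0, -3], 0], [[0, 0, -40], 0], [[0, 0, -80], 0], [[0, 0, -100], 0], [[0, 0, -100], 0]], "fingers": 0.2, "squeeze": 25}}

```text
time: 15.35
tool_pos: [490.8, 185.5, 141.6]
tcp_rot: [179.6, -0.1, 87.2]
ft_force: [0.4, 0.7, -0.6]
finger_gap: 47.1
grip_force: 26.4
```

Run:
```python
from h import *
im,C=shot("w9",(100,60,500,420),1.4); s=r.sense(); print(s["tool_pos"],s["tcp_rot"],s["finger_gap"],s["grip_force"])
```

```text
[489.4380268  185.09693956 139.06005333] [ 1.79796826e+02 -6.61178706e-02  8.71678454e+01] 47.07075560173181 26.41386221468565
```

View pics/w9b.png

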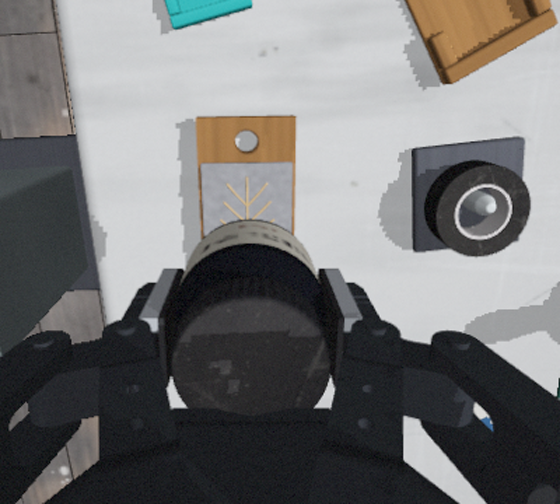

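The jar is held upright between the pads, cap centred at about (251,345) in the crop.

Run:
```python
from h import *
im,C=load("w9")
top=139+38
f=lambda p:[100+p[0]/1.4,60+p[1]/1.4]
print(onz(C,[f((172,347)),f((330,347)),f((251,295))],top).round(1))
S,Cs=load("w1")
k=1.42857
print("stand l r t b rim",onz(Cs,np.array([(453,470),(520,470),(487,442),(487,503)])/k,12).round(1))
```

```text
[[471.6 192.4 177. ]
 [512.1 190.2 177. ]
 [492.6 206.  177. ]]
stand l r t b rim [[ 585.7 -212.7   12. ]
 [ 666.9 -212.9   12. ]
 [ 624.5 -173.8   12. ]
 [ 629.8 -261.1   12. ]]
```

Emit:
{"op": "step_arm", "data": {"rows": [[[-20, 8, 0], 0], [[-55, 22, 0], 0], [[-95, 38, 0], 0], [[-137, 55, 0], 0], [[-180, 72, 0], 0], [[-225, 89, 0], 0], [[-268, 106, 0], 0], [[-310, 123, 0], 0], [[-345, 137, 0], 0], [[-370, 147, 0], 0], [[-385, 153, 0], 0], [[-390, 155, 0], 0]]}}

```text
time: 16.6
tool_pos: [622.6, -213.8, 134.4]
tcp_rot: [-179.8, -0.1, 87.0]
ft_force: [1.1, 0.5, -0.3]
finger_gap: 47.6
grip_force: 26.4
```

Emit:
{"op": "step_arm", "data": {"rows": [[[-3, 2, 10], 0], [[-3, 2, 40], 0], [[-3, 2, 40], 0], [[-3, 2, 40], 0]]}}

```text
time: 17.0
tool_pos: [624.2, -213.9, 95.5]
tcp_rot: [-179.8, -0.1, 87.2]
ft_force: [-0.3, -0.1, -0.8]
finger_gap: 47.1
grip_force: 26.4
```

Run:
```python
from h import *
im,C=shot("w10"); s=r.sense(); print(s["tool_pos"],s["tcp_rot"],s["finger_gap"],s["grip_force"])
a=snapshot("side"); cv2.imwrite("pics/s10b.png",np.hstack([im[120:420,60:460],cv2.resize(a[200:340,230:430],(400,300))]))
```

```text
[ 625.32786406 -214.52962887   97.16905823] [-1.79939065e+02 -2.64029908e-02  8.72211301e+01] 47.37283627036654 26.393971155630425
```

View pics/s10b.png

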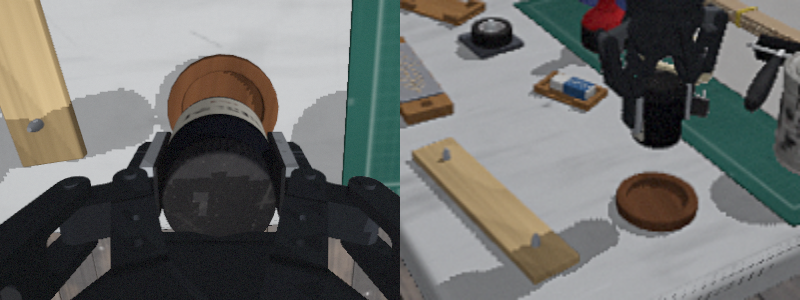

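The jar hangs above the stand; the stand rim's far edge is at (282,175), with its sides at (227,221) and (338,221) in full pixels.

Run:
```python
from h import *
im,C=load("w10")
print(onz(C,[(227,221),(338,221),(282,175)],12).round(1))
print("cap",onz(C,[(60+162,120+190),(60+285,120+190)],135).round(1))
```

```text
[[ 586.7 -211.6   12. ]
 [ 668.4 -215.6   12. ]
 [ 628.8 -179.5   12. ]]
cap [[ 606.  -205.3  135. ]
 [ 648.4 -207.3  135. ]]
```

Emit:
{"op": "step_arm", "data": {"rows": [[[-4, 1, 20], 0], [[-4, 1, 40], 0], [[-4, 1, 55], 0], [[-4, 1, 64], 0], [[-4, 1, 70], 0], [[-4, 1, 71], 0], [[-4, 1, 71], 0], [[-4, 1, 71], 0]]}}

```text
time: 17.9
tool_pos: [626.9, -219.7, 27.0]
tcp_rot: [179.9, 0.0, 87.2]
ft_force: [0.5, -0.2, -0.2]
finger_gap: 47.2
grip_force: 26.5
```

Emit:
{"op": "step_arm", "data": {"rows": [[[0, 0, 1], 0], [[0, 0, 1], 0], [[0, 0, 1], 0]]}}

```text
time: 18.2
tool_pos: [627.0, -219.8, 26.7]
tcp_rot: [179.9, 0.0, 87.2]
ft_force: [-2.8, 0.6, 6.1]
finger_gap: 46.9
grip_force: 26.9
```

Emit:
{"op": "step_arm", "data": {"rows": [[[0, 0, 0], 0], [[0, 0, 0], 0], [[0, 0, 0], 0], [[0, 0, 0], 0], [[0, 0, 0], 0], [[0, 0, -20], 0], [[0, 0, -60], 0], [[0, 0, -100], 0], [[0, 0, -140], 0], [[20, 0, -180], 0], [[60, -30, -180], 0], [[60, -30, -180], 0]], "fingers": 1}}

```text
time: 19.4
tool_pos: [596.8, -153.9, 205.0]
tcp_rot: [-179.9, -0.1, 87.3]
ft_force: [-0.4, 0.1, -1.2]
finger_gap: 85.6
grip_force: 0.0
```

Emit:
{"op": "step_arm", "data": {"rows": [[[40, -30, 0], 0], [[80, -60, 0], 0], [[110, -82, 0], 0], [[110, -85, 0], 0], [[110, -85, 0], 0], [[110, -85, 0], 0]]}}

```text
time: 20.0
tool_pos: [520.5, -44.8, 205.4]
tcp_rot: [180.0, 0.0, 87.1]
ft_force: [-0.7, 0.5, 0.3]
finger_gap: 85.3
grip_force: 0.0
```

Run:
```python
from h import *
im,C=shot("w11"); s=r.sense(); print(s["tool_pos"],s["tcp_rot"],s["finger_gap"],s["grip_force"])
```

```text
[520.56141919 -45.01526451 205.33640043] [1.79981408e+02 2.01765118e-02 8.71167092e+01] 85.22038274942605 0.0
```

View pics/w11b.png

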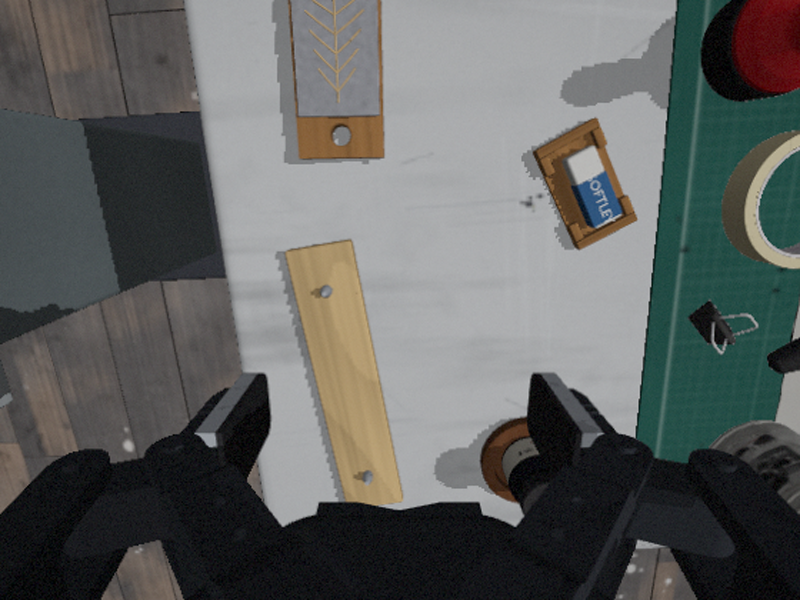

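The jar stands in the stand at (520,465), and the eraser is still in its tray. I now measure the board's pins numerically from both views.

```bash
cat >> h.py <<'E'
def pins(im,C,ctr=(475.7,-139.3),yaw=6.4):
    hsv=cv2.cvtColor(im,cv2.COLOR_BGR2HSV); a=np.radians(yaw); u=np.array([-np.sin(a),np.cos(a)]); out=[]
    for sgn in (1,-1):
        b=np.array(ctr)+85*sgn*u; p=proj(C,[*b,15])[0]; m=np.zeros(im.shape[:2],np.uint8); cv2.circle(m,tuple(int(v) for v in p.round()),13,255,-1)
        m=m&cv2.inRange(hsv,(0,0,60),(180,75,255)); n,l,st,ce=cv2.connectedComponentsWithStats(m)
        if n<2: print("no pin");continue
        i=1+st[1:,4].argmax(); q=onz(C,ce[i],15)[0,:2]; out.append(q); print("pin",q.round(1),"area",st[i,4],"exp",b.round(1),"px",ce[i].round(1))
    if len(out)==2:
        d=out[0]-out[1]; print("mid",((out[0]+out[1])/2).round(1),"sep",np.linalg.norm(d).round(1),"yaw",np.degrees(np.arctan2(-d[0],d[1])).round(2))
def wrect(im,C,lo,hi,poly,z):
    m=cv2.inRange(cv2.cvtColor(im,cv2.COLOR_BGR2HSV),lo,hi); k=np.zeros_like(m)
    cv2.fillPoly(k,[np.array(poly,np.int32)],255); m=cv2.morphologyEx(m&k,cv2.MORPH_OPEN,np.ones((3,3)))
    c=max(cv2.findContours(m,0,1)[0],key=cv2.contourArea); W=onz(C,c.reshape(-1,2),z)[:,:2].astype(np.float32)
    b=cv2.minAreaRect(W); print("rect",np.round(b[0],1),np.round(b[1],1),round(b[2],2)); return b
E
python3 - <<'E'
from h import *
for n,box in (("w1",[(215,214),(287,214),(287,351),(215,351)]),("w11",[(195,160),(285,160),(285,350),(195,350)])):
    im,C=load(n); pins(im,C); wrect(im,C,(12,50,90),(35,255,255),box,10)
E
```

```text
pin [465.7 -55.8] area 38 exp [466.2 -54.8] px [244.5 245. ]
pin [ 485.2 -224.6] area 40 exp [ 485.2 -223.8] px [258.8 335.9]
mid [ 475.4 -140.2] sep 169.9 yaw 6.61
rect [ 475.7 -139.3] [ 52.  239.9] 6.71
pin [465.8 -56.2] area 67 exp [466.2 -54.8] px [228.  203.4]
pin [ 485.3 -224.4] area 67 exp [ 485.2 -223.8] px [256.9 333.8]
mid [ 475.6 -140.3] sep 169.4 yaw 6.59
rect [ 475.7 -139.3] [ 52.  237.7] 6.63
```

Emit:
{"op": "step_arm", "data": {"rows": [[[20, -4, 0], 0], [[60, -10, 0], 0], [[100, -16, 0], 0], [[135, -20, 0], 0], [[150, -22, 0], 0], [[150, -22, 0], 0], [[150, -22, 0], 0], [[150, -22, 0], 0]]}}

```text
time: 20.85
tool_pos: [505.8, 105.4, 205.2]
tcp_rot: [-180.0, 0.0, 87.1]
ft_force: [0.6, 0.1, 0.6]
finger_gap: 85.4
grip_force: 0.0
```

Run:
```python
from h import *
im,C=shot("w12"); s=r.sense(); print(s["tool_pos"],s["tcp_rot"],s["finger_gap"])
hsv=cv2.cvtColor(im,cv2.COLOR_BGR2HSV)
# holes: light blobs inside wood ends, seen on z=13 (rim)
cs=[]
for e in ((492.6,223.2),(486.4,56)):
    p=proj(C,[*e,13])[0]; m=np.zeros(im.shape[:2],np.uint8); cv2.circle(m,tuple(int(v) for v in p.round()),17,255,-1)
    m&=~cv2.inRange(hsv,(5,90,50),(28,255,255)); n,l,st,ce=cv2.connectedComponentsWithStats(m)
    i=min(range(1,n),key=lambda j:np.linalg.norm(ce[j]-p)+(1e3 if st[j,4]<30 else 0)); c=cv2.findContours((l==i).astype(np.uint8),0,1)[0][0]
    W=onz(C,c.reshape(-1,2),13)[:,:2].astype(np.float32); cs.append(np.array(cv2.minEnclosingCircle(W)[0])); print(cv2.minEnclosingCircle(W),W.min(0),W.max(0),st[i])
d=cs[0]-cs[1]; print("mid",sum(cs)/2,"sep",np.linalg.norm(d),"yaw",np.degrees(np.arctan2(-d[0],d[1])))
q=proj(C,[[455,242,13],[530,242,13],[522,35,13],[445,35,13]]); print(q.round(0).tolist())
m=cv2.inRange(hsv,(5,90,50),(28,255,255))
k=np.zeros_like(m); cv2.fillPoly(k,[q.astype(np.int32)],255); m&=k; m=cv2.morphologyEx(m,cv2.MORPH_OPEN,np.ones((3,3)))
ys,xs=np.nonzero(m); W=onz(C,np.c_[xs,ys],13)[:,:2].astype(np.float32); print("block rect",cv2.minAreaRect(W))
```

```text
[505.7738424  105.42643763 205.2035994 ] [-1.79994012e+02  2.42156135e-02  8.70664534e+01] 85.4986241636467
((491.9530029296875, 223.60861206054688), 6.961284637451172) [485.57663 217.6145 ] [498.63153 230.47209] [251  65  14  15 164]
((486.00537109375, 56.87796401977539), 6.403364181518555) [479.7675   52.49305] [492.25208   62.245464] [257 229  12   9  83]
mid [488.97918701 140.24328804] sep 166.8366965644893 yaw -2.0429943245127777
[[218.0, 54.0], [296.0, 50.0], [295.0, 250.0], [228.0, 253.0]]
block rect ((488.41943359375, 139.6665802001953), (198.6044921875, 58.79722595214844), 87.80470275878906)
```

Pins: mid (475.6,-139.8), yaw 6.6. Block: mid (488.7,139.7), yaw -2.1. All three others are put away, so I grasp the block.

Emit:
{"op": "step_arm", "data": {"rows": [[[15, -8, 20], -0.8], [[28, -16, 60], -0.8], [[33.4, -18.8, 100], -0.8], [[33.4, -18.8, 140], -0.8], [[33.4, -18.8, 170], -0.8], [[33.4, -18.8, 184], -0.8], [[33.4, -18.8, 191], -0.8], [[33.4, -18.8, 191], -0.8], [[33.4, -18.8, 191], -0.8]], "fingers": 1}}

```text
time: 21.8
tool_pos: [489.8, 141.1, 16.0]
tcp_rot: [179.9, -0.0, 87.9]
ft_force: [-0.8, -0.2, 0.7]
finger_gap: 85.3
grip_force: 0.0
```

Emit:
{"op": "step_arm", "data": {"rows": [[[0, 0, 0], 0], [[0, 0, 0], 0], [[0, 0, 0], 0], [[0, 0, 0], 0], [[0, 0, 0], 0], [[0, 0, 0], 0], [[0, 0, 0], 0]], "fingers": 0.3, "squeeze": 45}}

```text
time: 22.5
tool_pos: [489.4, 141.3, 16.2]
tcp_rot: [179.9, -0.0, 88.0]
ft_force: [-3.4, -1.6, 10.6]
finger_gap: 57.8
grip_force: 45.9
```

Run:
```python
from h import *
s=r.sense(); print(s["tool_pos"],s["tcp_rot"],s["finger_gap"],s["grip_force"],s["ft_force"])
```

```text
[489.40835766 141.34443131  16.2041993 ] [ 1.79875734e+02 -2.00141205e-02  8.79776986e+01] 57.780914260018804 45.929240584373474 [-3.40209083 -1.59481301 10.63382542]
```

Emit:
{"op": "step_arm", "data": {"rows": [[[0, 0, -10], 0], [[0, 0, -40], 0], [[0, 0, -75], 0], [[-15, 0, -90], 0], [[-50, -1, -90], -2], [[-90, -1, -90], -4], [[-135, -2, -90], -6], [[-180, -3, -90], -8], [[-225, -3, -90], -8.6], [[-260, -3.6, -90], -8.6], [[-277, -3.6, -90], -8.6], [[-280, -3.6, -90], -8.6]]}}

```text
time: 23.7
tool_pos: [474.6, -140.7, 105.0]
tcp_rot: [180.0, 0.0, 96.4]
ft_force: [-0.8, 0.0, -1.9]
finger_gap: 57.6
grip_force: 49.0
```

Emit:
{"op": "step_arm", "data": {"rows": [[[0, 0, 0], 0], [[0, 0, 0], 0], [[0, 0, 0], 0], [[0, 0, 0], 0]]}}

```text
time: 24.1
tool_pos: [474.9, -137.7, 104.3]
tcp_rot: [-180.0, -0.0, 96.6]
ft_force: [0.4, 0.2, -1.6]
finger_gap: 57.4
grip_force: 49.0
```

Run:
```python
from h import *
im,C=shot("w13"); s=r.sense(); print(s["tool_pos"],s["tcp_rot"],s["finger_gap"],s["grip_force"])
hsv=cv2.cvtColor(im,cv2.COLOR_BGR2HSV); t=s["tool_pos"]; a=np.radians(s["tcp_rot"][2]); u=np.array([np.cos(a),np.sin(a)])
zt=t[2]-16.2+13
p=proj(C,[*(t[:2]+83.5*u),zt])[0]; print("exp hole px",p)
m=np.zeros(im.shape[:2],np.uint8); cv2.circle(m,tuple(int(v) for v in p.round()),24,255,-1)
w=cv2.inRange(hsv,(5,60,30),(30,255,255)); 
b=(m>0)&(w==0); n,l,st,ce=cv2.connectedComponentsWithStats(b.astype(np.uint8)); print(st[1:],ce[1:].round(1))
x,y=p.astype(int); g=im[y-40:y+40,x-60:x+60]; cv2.imwrite("pics/w13c.png",cv2.resize(g,None,fx=6,fy=6,interpolation=cv2.INTER_CUBIC))
```

```text
[ 474.8718904  -137.76247982  104.30296675] [ 1.79999847e+02 -7.46282673e-03  9.66400693e+01] 57.791645365163866 48.954400420188904
exp hole px [276.82808633  88.26601612]
[[271  99  13   9  92]] [[277.4 103.2]]
```

Run:
```python
from h import *
im,C=load("w13"); hsv=cv2.cvtColor(cv2.GaussianBlur(im,(3,3),0),cv2.COLOR_BGR2HSV)
for y in range(20,136,3): print(y,[tuple(int(v) for v in hsv[y,x]) for x in (250,270,277,284,305)])
```

```text
20 [(110, 4, 193), (105, 5, 193), (100, 4, 192), (110, 4, 192), (105, 5, 189)]
23 [(100, 4, 193), (100, 4, 193), (105, 5, 193), (110, 4, 192), (100, 4, 188)]
26 [(100, 4, 192), (105, 5, 194), (100, 4, 192), (105, 5, 191), (105, 5, 189)]
29 [(100, 4, 191), (100, 4, 192), (105, 5, 191), (105, 5, 190), (105, 5, 191)]
32 [(100, 4, 192), (110, 4, 191), (100, 4, 191), (100, 4, 189), (110, 4, 191)]
35 [(105, 5, 193), (100, 4, 191), (105, 5, 192), (110, 4, 190), (100, 4, 191)]
38 [(100, 4, 192), (105, 5, 192), (110, 4, 193), (105, 5, 191), (110, 4, 193)]
41 [(110, 4, 191), (100, 4, 191), (110, 4, 192), (105, 5, 191), (110, 4, 191)]
44 [(105, 5, 192), (105, 5, 191), (105, 5, 192), (110, 4, 190), (110, 4, 191)]
47 [(100, 4, 192), (110, 4, 193), (105, 5, 193), (100, 4, 190), (100, 4, 190)]
50 [(15, 64, 167), (16, 64, 163), (15, 64, 164), (15, 66, 165), (15, 64, 163)]
53 [(16, 139, 152), (15, 140, 144), (15, 141, 146), (15, 140, 149), (15, 141, 148)]
56 [(15, 138, 153), (15, 140, 146), (15, 141, 148), (16, 142, 149), (16, 143, 148)]
59 [(16, 140, 153), (15, 141, 145), (15, 142, 147), (15, 140, 1
[... 1400 characters left out ...]
147), (16, 138, 159)]
113 [(16, 139, 152), (16, 142, 144), (16, 144, 145), (16, 139, 149), (16, 140, 158)]
116 [(16, 138, 151), (16, 142, 145), (16, 142, 145), (15, 141, 148), (16, 139, 158)]
119 [(15, 110, 142), (15, 107, 138), (15, 107, 138), (14, 106, 140), (15, 116, 147)]
122 [(116, 12, 154), (111, 11, 157), (116, 12, 153), (116, 13, 154), (116, 11, 156)]
125 [(111, 11, 157), (116, 11, 158), (111, 12, 154), (113, 13, 158), (116, 11, 157)]
128 [(115, 10, 158), (113, 13, 159), (111, 11, 157), (111, 11, 159), (116, 11, 157)]
131 [(110, 10, 159), (115, 10, 160), (115, 10, 160), (111, 11, 158), (116, 11, 157)]
134 [(115, 10, 158), (115, 10, 161), (115, 9, 163), (116, 11, 158), (116, 11, 158)]
```

Run:
```python
from h import *
im,C=load("w13"); hsv=cv2.cvtColor(im,cv2.COLOR_BGR2HSV).astype(int)
t=np.array([474.87,-137.76]); a=np.radians(96.64); u=np.array([np.cos(a),np.sin(a)]); v=np.array([np.sin(a),-np.cos(a)])
wood=((hsv[...,1]>120)&(hsv[...,2]>120)&(hsv[...,0]<19)).astype(np.uint8)*255
m=np.zeros(wood.shape,np.uint8); cv2.circle(m,(278,90),28,255,-1); h=cv2.morphologyEx(m&~wood,cv2.MORPH_CLOSE,np.ones((5,5))); h=cv2.morphologyEx(h,cv2.MORPH_OPEN,np.ones((3,3)))
c=max(cv2.findContours(h,0,1)[0],key=cv2.contourArea); z=104.3-16.2+13
W=onz(C,c.reshape(-1,2),z)[:,:2].astype(np.float32); hc=np.array(cv2.minEnclosingCircle(W)[0]); print("hole",cv2.minEnclosingCircle(W),cv2.boundingRect(c),"tool x,y:",(hc-t)@u,(hc-t)@v)
P=onz(C,[(255,50),(300,50)],z)[:,:2]; print("end edge tool x",(P-t)@u)
# long edges of block, end region and beyond
row=[55,60,65,110,114]
L=[];Rr=[]
for y in row:
    xs=np.nonzero(wood[y,180:380])[0]+180; L.append((xs.min(),y)); Rr.append((xs.max()+1,y))
for E in (L,Rr):
    Q=onz(C,E,z)[:,:2]-t; print(np.c_[Q@u,Q@v].round(1).tolist())
for pz in (10,16,22):
  print("pin proj",proj(C,[465.8,-55.4,pz]).round(1))
```

```text
hole ((466.6347351074219, -54.91764831542969), 7.6412529945373535) (263, 70, 36, 38) tool x,y: 83.2389174192312 1.3990880441794709
end edge tool x [97.86312274 97.85119596]
[[96.1, -28.8], [94.3, -28.5], [92.4, -28.6], [75.0, -28.4], [73.4, -28.5]]
[[96.1, 30.6], [94.2, 30.7], [92.4, 30.8], [75.0, 30.6], [73.4, 30.7]]
pin proj [[278.2 103.6]]
pin proj [[278.2 103. ]]
pin proj [[278.2 102.5]]
```

Emit:
{"op": "step_arm", "data": {"rows": [[[-0.3, -0.8, 20], 0], [[-0.3, -0.8, 40], 0], [[-0.3, -0.8, 54], 0], [[-0.3, -0.8, 60], 0], [[-0.3, -0.8, 60], 0], [[-0.3, -0.8, 60], 0]]}}

```text
time: 24.75
tool_pos: [474.5, -139.1, 44.9]
tcp_rot: [180.0, 0.0, 96.6]
ft_force: [0.1, -0.1, -1.8]
finger_gap: 58.0
grip_force: 49.0
```

Run:
```python
from h import *
im,C=shot("w14"); s=r.sense(); t3=s["tool_pos"]; t=t3[:2]; print(t3,s["tcp_rot"],s["ft_force"])
a=np.radians(s["tcp_rot"][2]); u=np.array([np.cos(a),np.sin(a)]); v=np.array([np.sin(a),-np.cos(a)])
hsv=cv2.cvtColor(im,cv2.COLOR_BGR2HSV).astype(int); z=t3[2]-16.2+13
p=proj(C,[*(t+83.2*u+1.3*v),z])[0]
wood=((hsv[...,1]>120)&(hsv[...,2]>110)&(hsv[...,0]<19)).astype(np.uint8)*255
m=np.zeros(wood.shape,np.uint8); cv2.circle(m,tuple(int(x) for x in p.round()),28,255,-1); h=cv2.morphologyEx(m&~wood,cv2.MORPH_CLOSE,np.ones((5,5)));h=cv2.morphologyEx(h,cv2.MORPH_OPEN,np.ones((3,3)))
c=max(cv2.findContours(h,0,1)[0],key=cv2.contourArea); W=onz(C,c.reshape(-1,2),z)[:,:2].astype(np.float32); hc=np.array(cv2.minEnclosingCircle(W)[0])
print("hole",cv2.minEnclosingCircle(W),"tool",(hc-t)@u,(hc-t)@v)
k=np.zeros_like(m); cv2.drawContours(k,[c],-1,255,-1); k=(k>0)&(hsv[...,1]<60)&(hsv[...,2]>70)
n,l,st,ce=cv2.connectedComponentsWithStats(k.astype(np.uint8)); print(st[1:],ce[1:].round(1)); print("pin tip proj",proj(C,[[465.8,-55.4,22],[465.8,-55.4,16],[465.8,-55.4,10]]).round(1).tolist(),"holepx",cv2.boundingRect(c))
i=1+st[1:,4].argmax(); print("pin at z17",onz(C,ce[i],17))
```

```text
[ 474.75439448 -139.21932184   45.24092671] [1.79926890e+02 3.87418523e-02 9.65693285e+01] [-0.44136766  0.71120267 -1.38416785]
hole ((466.4208984375, -56.37904739379883), 7.437076091766357) tool 83.2497543759741 1.198592077790991
[[269  86  18  15 198]
 [276 101   1   1   1]
 [271 102   3   3   3]
 [284 102   1   1   1]
 [276 105   1   1   1]
 [278 104   2   2   2]] [[277.3  93.6]
 [276.  101. ]
 [272.  103. ]
 [284.  102. ]
 [276.  105. ]
 [278.5 104.5]]
pin tip proj [[279.0, 91.1], [279.0, 92.4], [278.9, 93.5]] holepx (263, 70, 35, 38)
pin at z17 [[465.04522327 -56.13969095  17.        ]]
```

Emit:
{"op": "step_arm", "data": {"rows": [[[0.3, -1.2, 3], 0], [[0.3, -1.2, 6], 0], [[0.3, -1.2, 9], 0], [[0.3, -1.2, 11], 0], [[0.3, -1.2, 11], 0], [[0.3, -1.2, 11], 0]]}}

```text
time: 25.4
tool_pos: [472.7, -138.8, 33.2]
tcp_rot: [-180.0, -0.0, 96.6]
ft_force: [-0.0, -0.2, -1.2]
finger_gap: 57.7
grip_force: 48.9
```

No contact force, so the pins are entering the holes. I continue down.

Emit:
{"op": "step_arm", "data": {"rows": [[[0, 0, 2], 0], [[0, 0, 4], 0], [[0, 0, 6], 0], [[0, 0, 7], 0], [[0, 0, 7.5], 0], [[0, 0, 7.5], 0], [[0, 0, 7.5], 0]]}}

```text
time: 26.1
tool_pos: [472.7, -138.8, 26.3]
tcp_rot: [-180.0, -0.0, 96.6]
ft_force: [-4.1, 1.7, 6.9]
finger_gap: 57.8
grip_force: 50.1
```

Emit:
{"op": "step_arm", "data": {"rows": [[[0, 0, 0], 0], [[0, 0, 0], 0], [[0, 0, 0], 0], [[0, 0, 0], 0], [[0, 0, 0], 0], [[0, 0, -10], 0], [[0, 0, -50], 0], [[0, 0, -95], 0], [[0, 0, -140], 0], [[0, 0, -180], 0], [[0, 0, -220], 0], [[-40, 0, -240], 0]], "fingers": 1}}

```text
time: 27.3
tool_pos: [478.9, -176.5, 271.7]
tcp_rot: [179.6, 0.1, 96.8]
ft_force: [1.1, -0.9, 0.9]
finger_gap: 85.4
grip_force: 0.0
```

Emit:
{"op": "step_arm", "data": {"rows": [[[0, 0, 0], 0], [[0, 0, 0], 0], [[0, 0, 0], 0], [[0, 0, 0], 0]]}}

```text
time: 27.7
tool_pos: [476.7, -177.6, 264.5]
tcp_rot: [-179.9, -0.1, 96.6]
ft_force: [-0.2, -0.6, -0.3]
finger_gap: 85.5
grip_force: 0.0
```

Run:
```python
from h import *
im,C=shot("w15"); s=r.sense(); print(s["tool_pos"],s["tcp_rot"],s["time"])
a=snapshot("side"); b=snapshot("scene")
cv2.imwrite("pics/fin.png",np.vstack([np.hstack([cv2.resize(im,(400,300)),cv2.resize(a[190:340,200:400],(400,300))]),np.hstack([cv2.resize(b[190:340,180:430],(500,300)),cv2.resize(a[235:325,225:325],(300,300),interpolation=cv2.INTER_CUBIC)])]))
q=proj(C,[[440,-30,13],[520,-20,13],[540,-250,13],[450,-250,13]])
m=cv2.inRange(cv2.cvtColor(im,cv2.COLOR_BGR2HSV),(5,120,50),(18,255,255)); k=np.zeros_like(m); cv2.fillPoly(k,[q.astype(np.int32)],255); m=cv2.morphologyEx(m&k,cv2.MORPH_OPEN,np.ones((3,3)))
ys,xs=np.nonzero(m)
for z in (23,30): print(z,cv2.minAreaRect(onz(C,np.c_[xs,ys],z)[:,:2].astype(np.float32)))
```

```text
[ 476.7859299  -177.63990958  264.6115688 ] [-1.79900587e+02 -7.43571812e-02  9.66051274e+01] 27.75
23 ((474.17547607421875, -140.34800720214844), (57.960044860839844, 197.34840393066406), 6.370479106903076)
30 ((474.0905456542969, -139.75204467773438), (56.8719596862793, 193.64353942871094), 6.370481014251709)
```

View pics/fin.png

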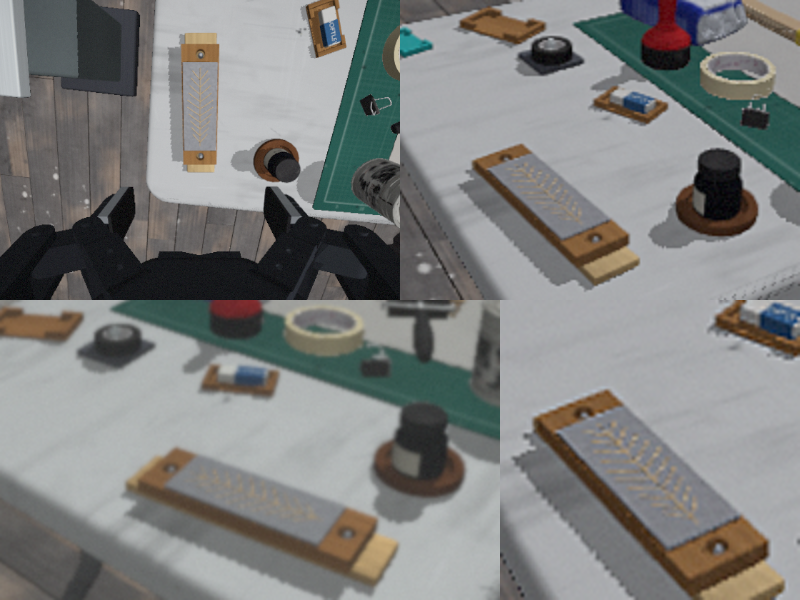

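The final picture shows the block flat on the board with a pin in each hole (top-left panel, (200,54) and (200,156)). The jar is upright in its stand, the tape is on the spindle and the eraser is in its tray.

```bash
python3 -c "
from bench import r
print(r.hand_in())"
```

```text
the job is handed in; nothing more can be done
None
```

The job is handed in at about 28 s: the eraser is flat in its tray, the tape roll on its spindle and the jar upright in its stand, and the block was seated last, lino side up, on both pins; the final pictures showed all four in place, but no verdict came back.

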